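# Hold the fruit shelf against the display's back panel for screwing

## Robot

A 6-joint arm with a two-finger parallel gripper is mounted at the origin on the work surface. World frame = base frame: x ahead of the robot, y to its left, z up, the work surface at z = 0. Lengths are in m, angles in rad, forces in N, time in s.
With the tool pointing down it reaches from about 0.3 to 0.875 m from the base axis. Payload 6.4 kg.
Tool frame: the origin (TCP) lies midway between the tips of the shut fingers; the grasp point (between the pads) lies 19 mm behind it (ctrl.tcp_to_grasp is the distance from the TCP to the grasp point, in m); z points along the fingers, y is the direction in which the jaws open and shut (so a half turn about z gives the same grasp; the last joint's range is limited). The gripper opens to 85 mm and grips with 20 to 120 N. Pads are 22 mm wide; open, the fingers measure 114 mm over their backs; the gripper's body (76 mm by 85 mm) begins 54 mm behind the grasp point. The pads swing forward as they close: fully open they stand 13 mm farther back than shut.
Start: joints at [1.061, 0.181, 1.607, -0, 1.354, -0.206], TCP at [0.172, 0.549, 0.231] pointing down, gripper open.
Joint ranges: [-2.99, 2.99], [-0.89, 2.07], [0.3, 2.58], [-1.14, 4.28], [0, 2.63], [-3.12, 3.12]. Speed limits (rad/s): [2.57, 2.57, 3.01, 3.14, 3.14, 3.14].

## Interface

Orientations are given as a unit quaternion [w, x, y, z].
In Python, from bench import monitor, imaging, order, spotter, ctrl gives the robot as it stands.
- The arm moves only by the shell command python3 -m pendant 'ROWS'. ROWS is JSON, a list that holds one entry, the list of rows, each a list of 5 numbers: the shift along the world's x, y, z in mm, then the turn about the world's z in degrees, then the finger opening in mm, from 0 to 85.4. A call has 1 to 8 rows; each row shifts and turns the commanded pose from where the row before left it; what a row does not reach is not made up. A row lasts 1/8 s, in which the tool goes at most 62.5 mm and 10.7 degrees, less where a joint would pass 70% of its speed; a pose out of reach is approached as far as the arm can. A call with a gripper value outside its range is refused whole. The fingers move at their own pace and stop on an object; the grip force is fixed at half the most. Time passes only in rows, so rows that do not move let the fingers close. It gives the time, the measured TCP pose, the force and the opening at its end, in the units of the state.
- monitor.get_obs(): the state, without advancing time (a new reading comes with each control period).
- imaging.camera(name): name is "scene" or "top"; returns a dict with "img" (400x640x3 uint8, red, green, blue), "vfov" (degrees; the focal length in pixels is half the picture's height over the tangent of half this angle, whatever the lens; pixels are square), "cx", "cy" (the principal point, pixels), "origin" and "orientation" of the camera in the world. Camera axes: x right, y down, z forward; pixel columns grow to the right and rows downward; lengths in m; the calibration is good to about 2 mm. A picture is of the moment at which its call begins. There is no depth.
- order.hand_in(): hands the job in, once; it reports no verdict.
Trained networks look in the newest picture that a camera, given by its name, has taken for a name from the list of things; names that differ only in an ending like _2 or _b are one class to them, and where a whole thing is asked for, a point or a joint stands for the part that bears it (a point fixed in the world has none). Each returns a list of dicts, best first, with "confidence" (0 to 1); they miss things now and then, are a little off and sometimes report something else, mostly with a low value. They report only what shows in the picture. A call takes as long as a camera call.
- spotter.recognise(camera, thing): "at" ([x, y, z] in m, in the coordinates of the camera as it stood for that picture, good to about 4 mm: the middle of the surface that is visible of it).
- spotter.tip_of(camera, thing): "at" ([x, y, z] in m, in the coordinates of the camera as it stood for that picture, good to about 4 mm: a listed point, or the origin of a listed thing).
The state is a dict: "time_s": time; "q": joint angles; "dq": joint speeds; "joint_efforts": joint torques, N m; "eef_pos": TCP position; "eef_rot": TCP orientation; "wrist_force": force on the tool from outside, world axes, zero at the start; "torque": the same for the moment, N m; "opening": opening from 0.0 (shut) to 1.0 (fully open).
Only numpy, scipy, OpenCV 4.12 (cv2) and the standard library are available. Lean on these libraries where they do the work, as an engineer would, in place of code of your own. Each camera call takes 0.05 s, during which the arm holds its last target. There are 200 camera calls.

## Task

Help me rebuild the fruit display on the stall counter: swing its half-folded wooden brace out until it clicks home square to the back panel, then lay the loose shelf board level on the ledgers and the brace, fruit lip outward, centred on the panel and with its back edge flush along it. Press the board back against the panel with a steady push of about 12 N (at least 7, at most 18) so that I can screw it down, and finish while still holding and pressing it: do not let go. Do not ram it, and leave the other things on the counter where they are.

Things in the scene. Friction and masses are not known exactly. Their poses are not given: they have to be found in the camera images.
- display: wooden fruit display fixed to the counter: base 340 x 165 x 15 mm (y -80 to +85), back panel, two ledgers (20 mm deep strips on the panel, tops 110 mm high, at x -160 to -18 and 120 to 160 mm), hinge stile (x -15 to 15), brace. Origin on the counter under the middle of the panel's front face; x along the panel, y straight out of that face (shelf side), z up
- back_panel: the display's upright plywood back panel, 340 x 18 mm, top edge 138 mm above the counter; origin and axes as display (its front face is the plane y = 0). The board is pressed against it. Behind the folded brace it is bare (no ledger at x 15 to 120 mm), so fingers fit in behind the brace
- brace (a joint): brace angle, rad: 0 = folded along the panel towards display +x; grows as it swings out to a stop at 1.571 = square to the panel (display +y). Starts at 0.3 to 0.75. A sprung ball catch resists from about 1.26 to 1.44 (some 3 N at 85 mm from the hinge), then snaps it home on the stop and keeps it (over 1.52 is home). Elsewhere it stays where left (under 1 N moves it)
- brace_hinge (a point): point on the brace's vertical hinge axis at the brace's top (110 mm above the counter), at display x = 0, y = 30 mm. Its x axis points along the brace from hinge to tip, z up; it turns with the brace
- brace_tip (a point): middle of the top edge of the brace's free end, 100 mm from the hinge axis. The brace is a wooden triangle 16 mm thick (8 mm either side of the line hinge to tip); its top bar spans heights 88 to 110 mm, a diagonal strut below. Push it from behind, or pinch it, from above
- shelf_board: loose shelf board 300 (x) x 140 (y) x 12 mm, 0.2 to 0.45 kg, with an 18 mm thick fruit lip along its front (+y) edge, 35 mm above the board (top 47 mm above the underside). Origin: middle of the underside; lip's middle plane y = 61, back edge y = -70 mm. Grip the lip from above. Starts flat on the counter. In place: axes as display, origin at display (0, 70, 110) mm
- lip (a point): middle of the board's fruit lip: halfway along it, in its middle plane (board y = 61 mm), 30 mm above the board's underside (17 mm below the lip's top)
- water_bottle: bystander: white-capped water bottle, 64 mm across, 200 mm tall, upright; origin under its middle
- sauce_bottle: bystander: amber glass sauce bottle with a yellow cap, 60 mm across, 190 mm tall, upright; origin under its middle
- tin: bystander: pink-labelled tin, 72 mm across, 75 mm tall; origin under its middle
- tumbler: bystander: steel tumbler, 68 mm across, 90 mm tall; origin under its middle
- screwdriver: bystander: screwdriver lying flat, 160 mm long, red handle; origin near its middle
- screw_tray: bystander: small blue tray of screws, 85 x 65 x 25 mm; origin under its middle

How it is judged:
On the way, in this order (a step that is already met when the one before it is completed fails the run):
1. the brace is swung out and seated in its end catch, before the board goes on (value of joint brace above 1.52 rad and z of shelf_board in the frame of display below 0.09 m), for 0.2 s.
2. the board is laid level on ledgers and brace, bearing on the brace, lip outward (z of shelf_board in the frame of display between 0.106 and 0.115 m and y of shelf_board in the frame of display between 0.06 and 0.1 m and angle between shelf_board's own z axis and vertical below 0.05 rad and value of joint brace above 1.52 rad and y of lip in the frame of back_panel above 0.11 m and contact force between shelf_board and brace above 0.1 N), for 0.1 s.
At the end, for the whole second after the job is handed in: brace home (over 1.52 rad); board on ledgers and brace (underside 110 mm high within 4 mm, level within 2 degrees), lip outward, centred within 15 mm, back edge flush (within 3 mm and 0.02 rad of the panel); fingers still press it, board on panel with a steady 7 to 18 N (value of joint brace above 1.52 rad and z of shelf_board in the frame of display between 0.106 and 0.114 m and angle between shelf_board's own z axis and vertical below 0.03 rad and x of shelf_board in the frame of display between -0.015 and 0.015 m and y of shelf_board in the frame of display above 0.06 m and contact force between shelf_board and back_panel between 7 and 18 N and contact force between the fingers and shelf_board above 4 N and linear speed of shelf_board below 0.01 m/s and angle between the x axis of shelf_board and the x axis of back_panel, either way round below 0.02 rad and y of shelf_board in the frame of back_panel below 0.073 m and y of lip in the frame of back_panel above 0.11 m); the arm keeps its last pose, push and grip.
It fails at once if the board is rammed against the display (over 45 N) (contact force between shelf_board and display above 45 N).
It fails at once if a bystander is moved more than 30 mm or tipped (distance of any of water_bottle, sauce_bottle, tin, tumbler, screwdriver, screw_tray from where it was at the start of the episode above 0.03 m or angle between any of water_bottle, sauce_bottle, tin, tumbler's own z axis and vertical above 0.5 rad).
It also fails if it takes over 67 s, if anything falls off the work surface, if the arm or the gripper's body presses on something with over 40 N, if the wrist force passes 120 N, or if a joint passes its speed limit or range.

## Working session

There is one attempt and no reset: what is moved stays moved. The work goes in short steps, Python scripts to look and compute and a shell command to move; the robot and the scene stay as the last step left them, time stands still between calls to the robot, and variables do not carry over. Pictures are saved under pics/ and viewed, about 8 in all and at most 12, crops included, and the job is handed in when it is done.

```bash
mkdir -p pics
cat > h.py <<'E'
import numpy as np,cv2
from scipy.spatial.transform import Rotation as R
from bench import monitor, imaging, order, spotter, ctrl
def cam(n):
    c=imaging.camera(n); q=c["orientation"]; c["R"]=R.from_quat([q[1],q[2],q[3],q[0]]).as_matrix(); c["o"]=np.array(c["origin"])
    c["f"]=200/np.tan(np.radians(c["vfov"])/2); return c
def save(c,name): cv2.imwrite(f"pics/{name}.png",c["img"][:,:,::-1])
def W(c,p): return c["o"]+c["R"]@np.array(p)
def pix(c,P):
    p=c["R"].T@(np.array(P)-c["o"]); return np.round([c["cx"]+c["f"]*p[0]/p[2],c["cy"]+c["f"]*p[1]/p[2]],1)
def ray(c,u,v,z):
    d=c["R"]@np.array([(u-c["cx"])/c["f"],(v-c["cy"])/c["f"],1]); return c["o"]+d*(z-c["o"][2])/d[2]
def look(c,n,things,fn="tip_of"):
    for t in things:
        for r in getattr(spotter,fn)(n,t)[:2]:
            P=W(c,r["at"]); print(n,fn,t,round(r["confidence"],2),np.round(P*1000),pix(c,P))
E
python3 - <<'E'
from h import *
for n in ["top","scene"]:
    c=cam(n); save(c,n+"0"); print(n,c["o"],np.round(c["R"],3).tolist(),c["f"])
    look(c,n,["display","brace_hinge","brace_tip","shelf_board","lip","water_bottle","sauce_bottle","tin","tumbler","screwdriver","screw_tray"])
s=monitor.get_obs();print(s)
E
```

```text
top [0.45897287 0.0394365  0.81623331] [[-0.02, -0.98, 0.198], [-1.0, 0.019, -0.007], [0.003, -0.198, -0.98]] 385.14308672232886
top tip_of display 0.39 [666.  12.   0.] [328.  173.5]
top tip_of brace_hinge 0.7 [ 465. -158.  110.] [426.9 265.1]
top tip_of brace_tip 0.85 [ 565. -122.  111.] [403.7 210.8]
top tip_of shelf_board 0.73 [452. 249.   1.] [216.1 276. ]
top tip_of lip 0.71 [ 470. -159.  109.] [426.8 262.3]
top tip_of lip 0.6 [471. 310.  28.] [182.8 267.2]
top tip_of water_bottle 0.92 [778.  44.  -3.] [312.5 126.2]
top tip_of sauce_bottle 0.89 [783. -96.   3.] [375.2 121.8]
top tip_of tin 0.84 [668.  14.   3.] [327.3 172.4]
top tip_of tumbler 0.71 [ 761. -210.   -4.] [425.7 131.2]
top tip_of screwdriver 0.76 [419.   7.  -4.] [333.6 290.1]
top tip_of screwdriver 0.32 [ 761. -212.   -2.] [427.1 131. ]
top tip_of screw_tray 0.84 [549.  27.   1.] [322.5 227.1]
scene [1.06959136 0.31344233 0.90775286] [[-0.439, 0.757, -0.485], [0.899, 0.36, -0.251], [-0.015, -0.546, -0.838]] 483.6513895544964
scene tip_of display 0.81 [ 466. -190.    3.] [250.1 138.4]
scene tip_of brace_hinge 0.85 
[... 802 characters left out ...]
208.4]
{'time_s': 1.2, 'q': array([ 1.06070257e+00,  1.80808789e-01,  1.60696103e+00,  3.47702324e-05,
        1.35379019e+00, -2.06322341e-01]), 'dq': array([ 9.61390248e-04, -7.87781642e-04, -9.46476409e-04, -9.81103117e-06,
        1.01965848e-03,  5.43038439e-04]), 'joint_efforts': array([ 8.69340220e-04, -4.44855416e+01, -3.51679659e+01, -1.60044256e-04,
        7.00953024e-04, -3.60850507e-06]), 'eef_pos': array([0.17199865, 0.54871245, 0.23130237]), 'eef_rot': array([-1.01759355e-05,  1.51306099e-01,  9.88486957e-01,  2.12420780e-05]), 'wrist_force': array([ 0.30323321,  0.15451387, -0.15175816]), 'torque': array([-0.02584969,  0.02571071,  0.01255248]), 'opening': 1.0016815285321163}
```

View pics/top0.png

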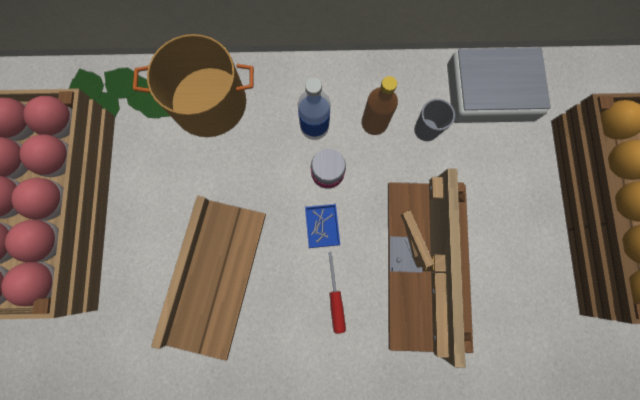

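View pics/scene0.png

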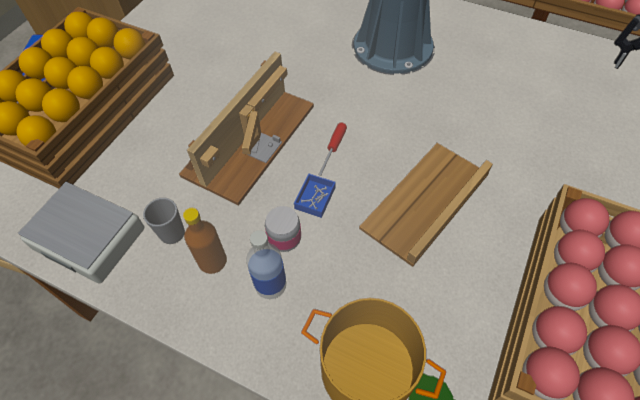

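The pictures agree with the networks: in the top view the display is at right with its panel about along world x at pixel column 455. The half-folded brace runs from (437,265) to (408,213), and the board at left has its lip from (202,199) to (158,348). The tray and screwdriver lie between them. A closer crop will give the display's yaw.

Run:
```python
import cv2,numpy as np
i=cv2.imread("pics/top0.png")
a=cv2.resize(i[160:375,380:480],None,fx=2.7,fy=2.7,interpolation=cv2.INTER_CUBIC)
b=cv2.resize(i[160:375,140:280],None,fx=2.7,fy=2.7,interpolation=cv2.INTER_CUBIC)
cv2.imwrite("pics/crop1.png",np.hstack([a,b])); print(a.shape,b.shape)
```

```text
(580, 270, 3) (580, 378, 3)
```

View pics/crop1.png

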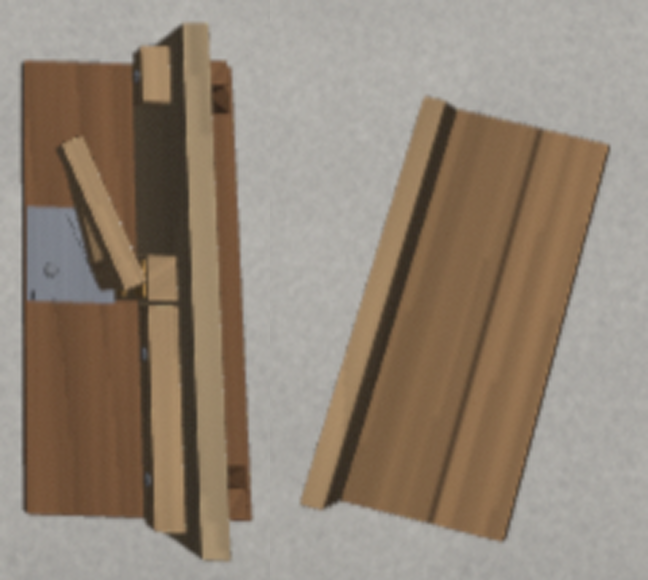

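Run:
```python
from h import *
from scipy.optimize import least_squares
c=cam("top")
A=lambda x,y:np.array([x/2.7+380-.3,y/2.7+160-.3]); B=lambda x,y:np.array([(x-270)/2.7+140-.3,y/2.7+160-.3])
def fit(pts,x0):
    L=np.array([p[0] for p in pts])*1e-3; U=np.array([p[1] for p in pts])
    def proj(p): 
        co,s=np.cos(p[2]),np.sin(p[2])
        return np.array([pix(c,[p[0]+co*l[0]-s*l[1],p[1]+s*l[0]+co*l[1],l[2]]) for l in L])
    def proj2(p):
        co,s=np.cos(p[2]),np.sin(p[2]); Q=np.stack([p[0]+co*L[:,0]-s*L[:,1],p[1]+s*L[:,0]+co*L[:,1],L[:,2]],1)
        q=(Q-c["o"])@c["R"]; return np.stack([c["cx"]+c["f"]*q[:,0]/q[:,2],c["cy"]+c["f"]*q[:,1]/q[:,2]],1)
    r=least_squares(lambda p:(proj2(p)-U).ravel(),x0,loss="soft_l1"); print(np.round(r.x[:2]*1e3,1),np.degrees(r.x[2]).round(2)); print(np.round(r.fun.reshape(-1,2),1).tolist()); return r.x
d=fit([((170,0,138),A(183,24)),((-170,0,138),A(205,560)),((170,-18,138),A(208,27)),((-170,-18,138),A(230,559)),((170,85,15),A(22,61)),((-170,85,15),A(24,512))],[.467,-.19,0])
b=fit([((150,70,47),B(425,97)),((-150,70,47),B(301,506)),((150,-70,12),B(609,147)),((-150,-70,12),B(503,541))],[.45,.25,-.28])
# brace: top centre of tip
h=d[:2]+R.from_euler("z",d[2]).as_matrix()[:2,:2]@[0,.03]
t=ray(c,*A(71,145),.110)[:2]; v=t-h; print("hinge",h,"tip",t,np.linalg.norm(v),"brace",np.arctan2(v[1],v[0])-d[2])
print("tip spot",np.arctan2(-.1225+.160,.1005))
print("lip",b[:2]+R.from_euler("z",b[2]).as_matrix()[:2,:2]@[0,.061])
```

```text
[ 468.2 -191.6] -2.94
[[-0.4, -0.8], [-1.3, 0.3], [0.2, -1.6], [0.3, 1.0], [0.4, -0.6], [0.5, 1.2]]
[451.8 251.2] -14.46
[[-0.2, -0.5], [-0.7, 0.2], [0.5, -0.8], [0.4, 1.1]]
hinge [ 0.46972417 -0.16162116] tip [ 0.55966649 -0.12654216] 0.09654096820748205 brace 0.42312688111147656
tip spot 0.3571340105207935
lip [0.46704067 0.31030004]
```

```bash
python3 -m pendant '[[[27,-51,0,0,0],[27,-51,0,0,0],[27,-51,0,0,0],[27,-51,0,0,0],[27,-51,0,0,0],[27,-51,0,0,0],[27,-51,0,0,0],[27,-51,0,0,0]]]'
python3 -m pendant '[[[27,-51,0,0,0],[27,-51,0,0,0],[27,-51,0,0,0],[27,-51,0,0,0],[27,-51,0,0,0],[27,-50,0,0,0],[0,0,0,0,0],[0,0,0,0,0]]]'
python3 - <<'E'
import numpy as np
y=np.radians(-2.9);M=np.array([[np.cos(y),-np.sin(y)],[np.sin(y),np.cos(y)]])
for th,n in [(.41,28),(.5,22),(.65,21),(.8,20),(.95,20),(1.1,20),(1.25,20),(1.4,20),(1.5,20),(1.57,20)]:
    C=np.array([0,30])+75*np.array([np.cos(th),np.sin(th)])+n*np.array([np.sin(th),-np.cos(th)])
    print(th,C.round(1),(M@C+[468,-191.5]).round(1))
E
```

```text
time_s: 2.25
eef_pos: [0.3887, 0.139, 0.2318]
eef_rot: [0.001, 0.151, 0.988, 0.0]
wrist_force: [0.5, 0.7, -0.8]
opening: 0.0
time_s: 3.25
eef_pos: [0.5495, -0.1639, 0.2308]
eef_rot: [-0.001, 0.152, 0.988, 0.0]
wrist_force: [-0.1, 0.1, -0.3]
opening: -0.002
0.41 [79.9 34.2] [ 549.6 -161.4]
0.5 [76.4 46.7] [ 546.6 -148.8]
0.65 [72.4 58.7] [ 543.3 -136.6]
0.8 [66.6 69.9] [ 538.  -125.1]
0.95 [59.9 79.4] [ 531.8 -115.3]
1.1 [51.8 87.8] [ 524.2 -106.5]
1.25 [42.6 94.9] [515.4 -98.9]
1.4 [ 32.5 100.5] [505.5 -92.8]
1.5 [ 25.3 103.4] [498.5 -89.5]
1.57 [ 20.1 105. ] [493.3 -87.7]
```

```bash
python3 -m pendant '[[[0,0,-45,0,0],[0,0,-45,0,0],[0,0,-25,0,0],[0,0,-12,0,0],[0,0,-12,0,0],[0,0,0,0,0]]]'
python3 - <<'E'
from h import *
c=cam("top"); save(c,"t1"); cv2.imwrite("pics/t1c.png",cv2.resize(c["img"][150:350,360:500,::-1],None,fx=3,fy=3))
E
```

```text
time_s: 4.0
eef_pos: [0.5506, -0.1641, 0.0929]
eef_rot: [0.001, 0.151, 0.989, -0.0]
wrist_force: [0.2, -0.2, -0.3]
opening: 0.0
```

View pics/t1c.png

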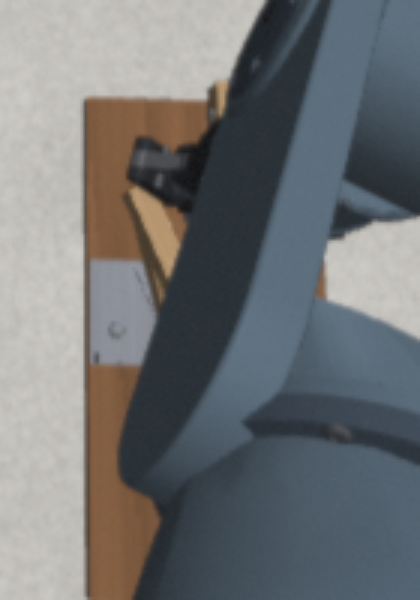

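The fingers are down behind the brace with no contact force; the arm hides part of it. Next, the arc.

```bash
python3 -m pendant '[[[-4,15,0,0,0],[-3,12,0,0,0],[-5,12,0,0,0],[-6,10,0,0,0],[-8,9,0,0,0],[-9,7,0,0,0],[0,0,0,0,0]]]'
python3 -m pendant '[[[-5,3,0,0,0],[-5,3,0,0,0],[-4,2,0,0,0],[-3,2,0,0,0],[-4,1,0,0,0],[-2,1,0,0,0],[0,0,0,0,0]]]'
python3 - <<'E'
from h import *
for n in ["top","scene"]:
    c=cam(n);look(c,n,["brace_hinge","brace_tip"]); save(c,n+"2")
E
```

```text
time_s: 4.92
eef_pos: [0.5141, -0.0986, 0.0921]
eef_rot: [-0.0, 0.151, 0.989, 0.0]
wrist_force: [0.1, 0.0, 0.1]
opening: 0.003
time_s: 5.8
eef_pos: [0.4933, -0.0877, 0.0926]
eef_rot: [0.002, 0.151, 0.988, -0.0]
wrist_force: [6.4, -1.3, -5.1]
opening: 0.001
top tip_of brace_hinge 0.18 [670.  14.   1.] [327.3 172.1]
scene tip_of brace_hinge 0.93 [ 471. -162.  107.] [253.2 113.9]
scene tip_of brace_tip 0.71 [477. -56. 109.] [294.  130.4]
```

View pics/scene2.png

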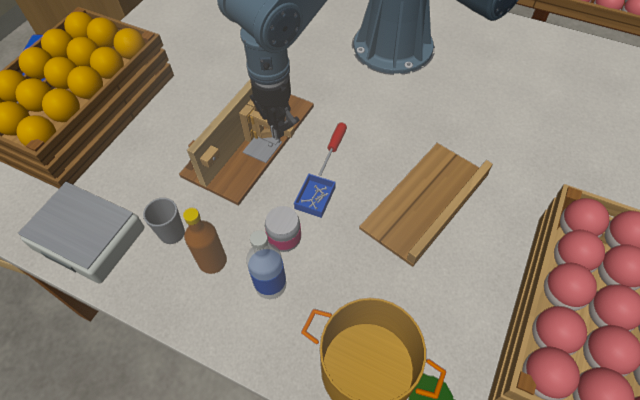

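Scene view: the brace is swung out at about (280,125), and the neural fix (hinge to tip) reads 89.7° relative to the panel, with 6 N against the stop. Back off, rise, travel over the board's lip, and check the brace unobstructed.

```bash
python3 -m pendant '[[[15,0,0,0,0],[5,0,30,0,0],[0,0,55,0,0],[0,0,50,0,0],[-6,55,0,3,50],[-8,55,0,0,50],[-8,55,0,0,50],[-8,55,0,0,50]]]'
python3 -m pendant '[[[-8,55,0,0,50],[-8,55,0,0,50],[-3,55,0,0,50],[0,14,0,0,50],[0,0,-50,0,50],[0,0,-40,0,50],[0,0,0,0,50],[0,0,0,0,50]]]'
python3 - <<'E'
from h import *
for n in ["top","scene"]:
    c=cam(n);look(c,n,["brace_hinge","brace_tip","lip","shelf_board"]); save(c,n+"3")
    a=c["img"][150:350,140:480] if n=="top" else c["img"][80:270,180:500]
    cv2.imwrite(f"pics/{n}3c.png",cv2.resize(a[:,:,::-1],None,fx=2.3,fy=2.3))
a,b=[cv2.imread(f"pics/{n}3c.png") for n in ("top","scene")]
cv2.imwrite("pics/both3.png",cv2.resize(np.vstack([a[:,:736],b[:,:736]]),None,fx=.66,fy=.66))
E
```

```text
time_s: 7.1
eef_pos: [0.4817, 0.1346, 0.2274]
eef_rot: [-0.0, 0.126, 0.992, 0.0]
wrist_force: [0.1, 0.3, -0.2]
opening: 0.587
time_s: 8.1
eef_pos: [0.4641, 0.3117, 0.1388]
eef_rot: [0.001, 0.126, 0.992, 0.0]
wrist_force: [0.5, -0.5, 0.0]
opening: 0.587
top tip_of brace_hinge 0.69 [ 469. -155.  113.] [425.6 263. ]
top tip_of brace_tip 0.82 [474. -61. 108.] [372.5 261.3]
top tip_of shelf_board 0.61 [452. 250.  -1.] [215.9 276.2]
scene tip_of brace_hinge 0.68 [ 468. -163.  109.] [253.4 112.2]
scene tip_of brace_tip 0.72 [420.   7.   6.] [331.6 151.4]
scene tip_of brace_tip 0.67 [479. -59. 109.] [292.6 130.7]
scene tip_of lip 0.78 [469. 313.  34.] [452.5 208.1]
scene tip_of shelf_board 0.89 [454. 252.  -3.] [424.3 201.9]
scene tip_of shelf_board 0.24 [671.  12.   3.] [283.1 237. ]
```

View pics/both3.png

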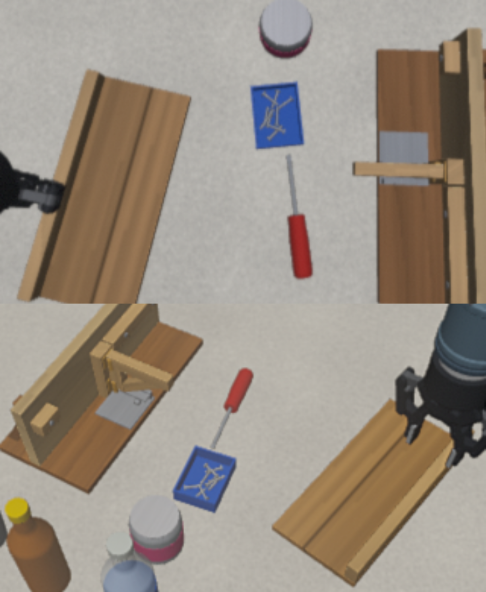

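Brace stands square to the panel (crop top right, (355–460,170)) and fingers straddle the lip. Go down and grip.

```bash
python3 -m pendant '[[[4,-1,-40,0,50],[0,0,-40,0,50],[0,0,-25,0,50],[0,0,-10,0,50],[0,0,-6,0,50],[0,0,0,0,50]]]'
python3 -m pendant '[[[0,0,0,0,10],[0,0,0,0,0],[0,0,0,0,0],[0,0,0,0,0]]]'
```

```text
time_s: 9.35
eef_pos: [0.4675, 0.3109, 0.0168]
eef_rot: [0.0, 0.125, 0.992, 0.0]
wrist_force: [-0.9, 0.2, 0.2]
opening: 0.587
time_s: 9.85
eef_pos: [0.468, 0.3112, 0.0175]
eef_rot: [0.001, 0.125, 0.992, 0.001]
wrist_force: [-1.3, 1.2, 5.9]
opening: 0.2
```

```bash
python3 -m pendant '[[[0,0,8,0,0],[0,0,20,0,0],[0,0,45,0,0],[0,0,60,0,0],[0,0,47,0,0],[0,0,0,6,0],[0,0,0,5.5,0],[0,0,0,0,0]]]'
python3 - <<'E'
from h import *
s=monitor.get_obs();print(s["eef_pos"],s["wrist_force"],s["torque"],s["opening"])
for n in ["top","scene"]:
    c=cam(n);look(c,n,["lip","shelf_board"]); save(c,n+"4")
a=cv2.imread("pics/scene4.png")[60:280,180:560]; cv2.imwrite("pics/s4c.png",cv2.resize(a,None,fx=2,fy=2))
E
```

```text
time_s: 10.85
eef_pos: [0.4664, 0.3104, 0.196]
eef_rot: [-0.001, 0.026, 1.0, -0.0]
wrist_force: [-0.5, -0.0, -3.9]
opening: 0.197
[0.46637219 0.31044449 0.19597072] [-0.50228993 -0.0300452  -3.93205279] [ 0.15799282  0.00039169 -0.03735973] 0.19701150742273368
top tip_of lip 0.63 [465. 307. 207.] [144.7 270.3]
top tip_of shelf_board 0.98 [463. 245. 180.] [190.7 270.6]
top tip_of shelf_board 0.67 [552.  26.   2.] [322.8 225.7]
scene tip_of lip 0.68 [466. 310. 211.] [471.6 154.8]
scene tip_of shelf_board 0.73 [ 467. -190.   -2.] [250.2 139.8]
scene tip_of shelf_board 0.7 [462. 247. 174.] [435.3 154.3]
```

View pics/s4c.png

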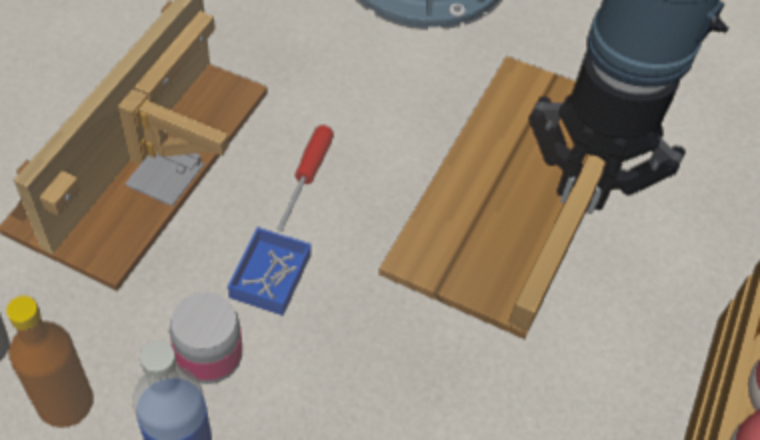

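The board is lifted, roughly level and parallel to the panel, and held at mid-lip. Next: carry it to a staging point about 20 mm out from its place.

```bash
python3 -m pendant '[[[1,-40,0,0,0],[2,-60,0,0,0],[2,-60,0,0,0],[2,-60,0,0,0],[1,-60,0,0,0],[1,-40,0,0,0],[0,-31,0,0,0],[0,0,0,0,0]]]'
python3 -m pendant '[[[0,0,-25,0,0],[0,0,-15,0,0],[0,0,0,0,0],[0,0,0,0,0]]]'
python3 - <<'E'
from h import *
s=monitor.get_obs();print(s["eef_pos"],s["wrist_force"],s["torque"],s["opening"])
for n in ["top","scene"]:
    c=cam(n);look(c,n,["lip","shelf_board","brace_tip","brace_hinge"]); save(c,n+"5")
a=cv2.imread("pics/top5.png")[140:380,330:490]; b=cv2.imread("pics/scene5.png")[30:270,160:400]
cv2.imwrite("pics/b5.png",cv2.resize(np.hstack([a,b]),None,fx=2,fy=2,interpolation=cv2.INTER_CUBIC))
E
```

```text
time_s: 12.15
eef_pos: [0.4761, -0.0423, 0.1964]
eef_rot: [0.0, 0.027, 1.0, -0.0]
wrist_force: [0.3, 0.2, -3.4]
opening: 0.201
time_s: 12.65
eef_pos: [0.4764, -0.04, 0.1568]
eef_rot: [0.0, 0.025, 1.0, -0.0]
wrist_force: [0.6, -0.7, -3.9]
opening: 0.195
[ 0.47642714 -0.04002852  0.15684549] [ 0.55015443 -0.74570992 -3.88870296] [0.12538286 0.0138751  0.0052628 ] 0.1946427150577353
scene tip_of lip 0.77 [477. -40. 173.] [298.7 112.4]
scene tip_of lip 0.4 [ 473. -103.  137.] [274.8 113.7]
scene tip_of shelf_board 0.63 [ 471. -105.  134.] [274.7 113.5]
```

View pics/b5.png

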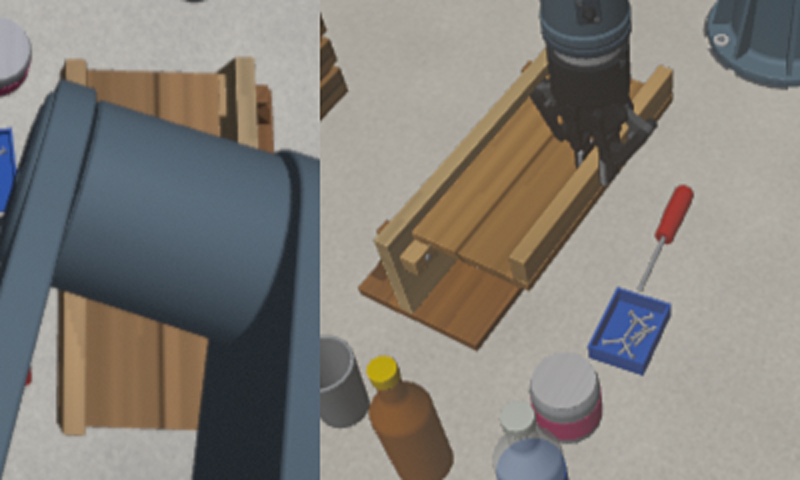

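```bash
cat > bf.py <<'E'
from h import *
from scipy.optimize import least_squares
def bfit(obs,x0,T,S):
    def res(p):
        M=R.from_euler("zyx",[p[3],p[5],p[4]]).as_matrix()
        o=[]
        for cn,l,u in obs: 
            c={"t":T,"s":S}[cn]; q=c["R"].T@(p[:3]+M@(np.array(l)/1e3)-c["o"])
            o+=[c["cx"]+c["f"]*q[0]/q[2]-u[0],c["cy"]+c["f"]*q[1]/q[2]-u[1]]
        return o
    r=least_squares(res,x0,loss="soft_l1"); p=r.x
    print("pos",np.round(p[:3]*1e3,1),"yaw,pitch_x,roll_y deg",np.degrees(p[3:]).round(2)); print(np.round(r.fun.reshape(-1,2),1).tolist())
    d=p[:2]-[.468,-.1915];y=np.radians(-2.9); print("display xy",np.round(1e3*np.array([np.cos(y)*d[0]+np.sin(y)*d[1],-np.sin(y)*d[0]+np.cos(y)*d[1]]),1))
E
python3 - <<'E'
from bf import *
T=cam("top");S=cam("scene")
t=lambda x,y:(x/2+330-.25,y/2+140-.25); s=lambda x,y:((x-320)/2+160-.25,y/2+30-.25)
bfit([("t",(150,70,47),t(64,61)),("t",(-150,70,47),t(63,433)),("t",(150,52,47),t(86,61)),("t",(-150,52,47),t(86,433)),("t",(150,-70,12),t(221,74)),
("s",(150,70,0),s(528,288)),("s",(-150,70,47),s(672,75)),("s",(150,52,47),s(511,263)),("s",(150,-70,12),s(412,234))],[.47,-.1,.14,-.05,0,0],T,S)
E
```

```text
pos [ 473.  -105.7  132.6] yaw,pitch_x,roll_y deg [-2.69 -3.04  0.47]
[[0.3, 0.1], [-0.0, -0.1], [-0.2, 0.3], [0.1, 0.4], [-0.8, -0.2], [0.4, 4.6], [0.3, -0.0], [-0.9, -0.5], [-0.8, -0.4]]
display xy [ 0.7 85.9]
```

```bash
python3 -m pendant '[[[0,-4,-5,0,0],[0,-4,-7,0,0],[0,0,-4,0,0],[0,0,0,0,0],[0,0,0,0,0]]]'
for i in 1 2 3; do :; done; python3 -m pendant '[[[0,0,-3,0,0],[0,0,0,0,0]]]'
python3 -m pendant '[[[0,0,-3,0,0],[0,0,0,0,0]]]'
```

```text
time_s: 13.88
eef_pos: [0.476, -0.0483, 0.1403]
eef_rot: [0.0, 0.025, 1.0, 0.0]
wrist_force: [0.2, 0.0, -3.1]
opening: 0.196
time_s: 14.12
eef_pos: [0.4759, -0.0482, 0.1371]
eef_rot: [-0.0, 0.025, 1.0, 0.0]
wrist_force: [-0.1, 0.2, -3.2]
opening: 0.201
time_s: 14.38
eef_pos: [0.4758, -0.0482, 0.134]
eef_rot: [-0.0, 0.025, 1.0, 0.0]
wrist_force: [0.1, -0.2, -2.9]
opening: 0.195
```

Run:
```python
from h import *
s=monitor.get_obs();print(s["eef_pos"],s["wrist_force"],s["torque"])
for n in ["scene"]:
    c=cam(n);look(c,n,["lip","shelf_board","back_panel"]); save(c,n+"6")
b=c["img"][80:240,180:350,::-1]
cv2.imwrite("pics/b6.png",cv2.resize(b,None,fx=3.5,fy=3.5,interpolation=cv2.INTER_CUBIC))
```

```text
[ 0.4757728  -0.04822435  0.13399667] [ 0.11629001 -0.15213325 -2.93342415] [ 0.16490637 -0.07118373  0.00992728]
scene tip_of lip 0.73 [477. -47. 151.] [296.5 118.7]
scene tip_of shelf_board 0.7 [420.   3.   4.] [330.2 151.2]
scene tip_of back_panel 0.38 [557.  25.   2.] [312.4 199. ]
scene tip_of back_panel 0.25 [478. -49. 151.] [295.6 118.9]
```

View pics/b6.png

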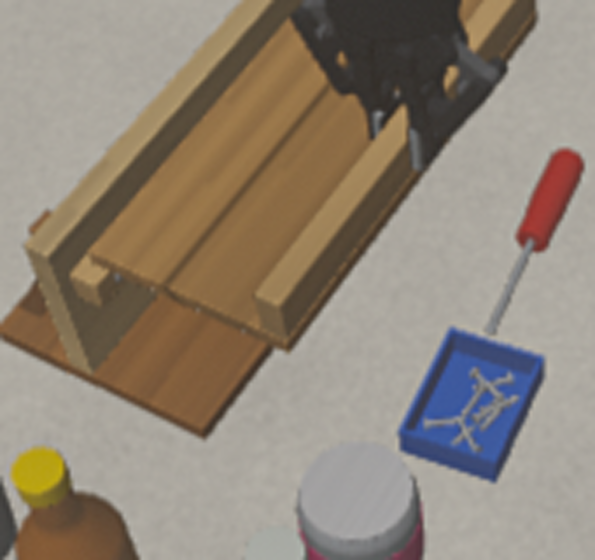

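Run:
```python
from h import *
from scipy.optimize import least_squares
S=cam("scene")
s=lambda x,y:np.array((x/3.5+180-.35,y/3.5+80-.35))
obs=[((150,52,47),s(256,293)),((150,70,47),s(286,308)),((150,70,0),s(290,351)),((150,-70,12),s(92,256))]
def res(p):  # lip height, x, y, pitch ; yaw fixed
    M=R.from_euler("zyx",[np.radians(-2.9),0,p[3]]).as_matrix(); o=[]
    for l,u in obs:
        q=S["R"].T@(p[:3]+M@((np.array(l)-[0,61,30])/1e3)-S["o"]); o+=[S["cx"]+S["f"]*q[0]/q[2]-u[0],S["cy"]+S["f"]*q[1]/q[2]-u[1]]
    return o+list((p[:3]-[.476,-.048,.150])/.003)
r=least_squares(res,[.476,-.048,.15,0]);print(r.x[:3]*1e3,np.degrees(r.x[3]),np.round(r.fun,1))
```

```text
[476.80201291 -46.82253518 148.53532048] 1.2065418704143052 [-0.2 -0.  -1.  -0.9  1.2  1.1 -0.1 -0.7  0.3  0.4 -0.5]
```

```bash
python3 -m pendant '[[[0,0,-3,0,0],[0,0,0,0,0]]]'
python3 -m pendant '[[[0,0,-2,0,0],[0,0,0,0,0]]]'
```

```text
time_s: 14.88
eef_pos: [0.4758, -0.0482, 0.131]
eef_rot: [-0.0, 0.025, 1.0, 0.0]
wrist_force: [0.1, 0.0, -3.1]
opening: 0.199
time_s: 15.12
eef_pos: [0.4759, -0.0483, 0.1291]
eef_rot: [-0.0, 0.025, 1.0, 0.0]
wrist_force: [0.6, -0.1, -3.4]
opening: 0.196
```

```bash
python3 -m pendant '[[[0,0,-1,0,0],[0,0,0,0,0]]]'
python3 -m pendant '[[[0,0,-1,0,0],[0,0,0,0,0]]]'
python3 -m pendant '[[[0,0,-1,0,0],[0,0,0,0,0]]]'; python3 -c "
from h import *
print(monitor.get_obs()['torque'])"
```

```text
time_s: 15.38
eef_pos: [0.4759, -0.0483, 0.1282]
eef_rot: [-0.0, 0.025, 1.0, 0.0]
wrist_force: [0.4, 0.4, -3.9]
opening: 0.2
time_s: 15.62
eef_pos: [0.4762, -0.0484, 0.1275]
eef_rot: [0.0, 0.025, 1.0, -0.0]
wrist_force: [-0.1, -0.0, -2.2]
opening: 0.204
time_s: 15.88
eef_pos: [0.4769, -0.0484, 0.1273]
eef_rot: [0.001, 0.025, 1.0, -0.0]
wrist_force: [0.2, 2.5, 4.8]
opening: 0.199
[ 0.22526966  0.16819876 -0.03142428]
```

Seated: the vertical force changed from −3.3 N (hanging) to +4.8 N at the expected height. Now slide it slowly towards the panel.

```bash
python3 -m pendant '[[[0,-2,0,0,0],[0,-2,0,0,0],[0,-2,0,0,0],[0,-1,0,0,0],[0,-1,0,0,0],[0,0,0,0,0]]]'
python3 -m pendant '[[[0,-1,0,0,0],[0,0,0,0,0]]]'
python3 -m pendant '[[[0,-1,0,0,0],[0,0,0,0,0]]]'
```

```text
time_s: 16.62
eef_pos: [0.477, -0.056, 0.1273]
eef_rot: [0.001, 0.025, 1.0, 0.0]
wrist_force: [0.5, 3.7, 5.9]
opening: 0.199
time_s: 16.88
eef_pos: [0.477, -0.0569, 0.1274]
eef_rot: [0.001, 0.025, 1.0, 0.0]
wrist_force: [0.1, 4.9, 4.9]
opening: 0.201
time_s: 17.12
eef_pos: [0.477, -0.0579, 0.1274]
eef_rot: [0.001, 0.025, 1.0, 0.0]
wrist_force: [-0.0, 3.9, 6.2]
opening: 0.198
```

```bash
for r in 1; do python3 -m pendant '[[[0,-1,0,0,0],[0,0,0,0,0]]]'; python3 -m pendant '[[[0,-1,0,0,0],[0,0,0,0,0]]]'; done
python3 - <<'E'
from h import *
for n in ["scene"]:
    c=cam(n);look(c,n,["lip","shelf_board"]); save(c,n+"7")
c2=cam("top")
a=c["img"][50:200,180:350,::-1]; b=c2["img"][150:375,340:480,::-1]
a=cv2.resize(a,(680,600),interpolation=cv2.INTER_CUBIC)[:, :430]; b=cv2.resize(b,(370,600),interpolation=cv2.INTER_CUBIC)
cv2.imwrite("pics/b7.png",np.hstack([a,b]))
E
```

```text
time_s: 17.38
eef_pos: [0.4771, -0.0589, 0.1274]
eef_rot: [0.001, 0.025, 1.0, 0.0]
wrist_force: [0.1, 3.8, 6.4]
opening: 0.199
time_s: 17.62
eef_pos: [0.477, -0.0598, 0.1274]
eef_rot: [0.001, 0.025, 1.0, 0.0]
wrist_force: [0.7, 4.4, 6.6]
opening: 0.199
scene tip_of lip 0.67 [477. -63. 142.] [290.3 119.2]
scene tip_of shelf_board 0.73 [ 472. -123.  106.] [268.3 120. ]
```

View pics/b7.png

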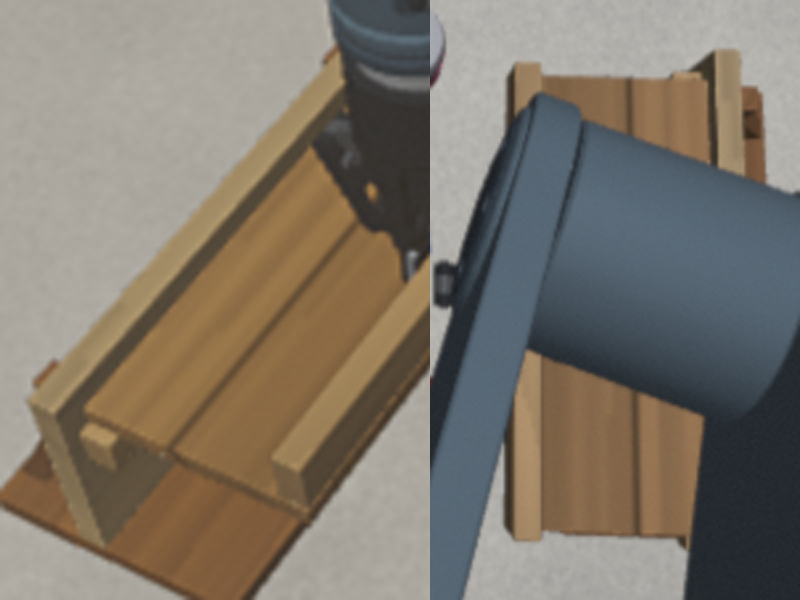

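```bash
python3 -m pendant '[[[0,-1,0.3,0,0],[0,0,0,0,0]]]'; python3 -m pendant '[[[0,-1,0,0,0],[0,0,0,0,0]]]'
```

```text
time_s: 18.08
eef_pos: [0.477, -0.0597, 0.1274]
eef_rot: [0.001, 0.025, 1.0, 0.001]
wrist_force: [1.9, 9.7, 4.6]
opening: 0.199
time_s: 18.32
eef_pos: [0.477, -0.0598, 0.1274]
eef_rot: [0.001, 0.025, 1.0, 0.002]
wrist_force: [2.4, 15.2, 6.4]
opening: 0.202
```

```bash
python3 -m pendant '[[[0,0,0,0,0],[0,0,0,0,0],[0,0,0,0,0],[0,0,0,0,0]]]'
python3 - <<'E'
from h import *
F=[]
for k in range(4):
    c=cam("scene" if k%2==0 else "top"); s=monitor.get_obs(); F.append(np.r_[s["wrist_force"],s["torque"]]); look(c,["scene","top"][k%2],["lip","shelf_board","brace_tip","water_bottle","tin","screwdriver","screw_tray"] if k<2 else ["lip","shelf_board"])
    if k==0: C=c
print(np.round(F,2), s["eef_rot"])
a=C["img"][50:200,170:345,::-1]
cv2.imwrite("pics/b8.png",cv2.resize(a,(700,600),interpolation=cv2.INTER_CUBIC))
E
```

```text
time_s: 18.82
eef_pos: [0.477, -0.0598, 0.1274]
eef_rot: [0.001, 0.025, 1.0, 0.002]
wrist_force: [2.5, 14.3, 5.8]
opening: 0.2
scene tip_of lip 0.56 [479. -59. 143.] [291.5 120.3]
scene tip_of shelf_board 0.66 [ 474. -121.  106.] [268.7 120.8]
scene tip_of water_bottle 0.97 [777.  38.  -4.] [269.7 285.5]
scene tip_of tin 0.96 [670.  10.   2.] [282.5 236.5]
scene tip_of screwdriver 0.75 [417.   9.   5.] [332.8 151.3]
top tip_of water_bottle 0.94 [777.  40.  -1.] [314.2 126.1]
top tip_of tin 0.95 [671.  15.   3.] [326.9 171.2]
top tip_of screwdriver 0.76 [417.   8.  -4.] [333.2 290.9]
top tip_of screw_tray 0.62 [549.  26.   3.] [322.8 227.3]
scene tip_of lip 0.88 [478. -63. 142.] [290.2 119.5]
scene tip_of shelf_board 0.86 [ 472. -126.  106.] [267.5 119.6]
top tip_of shelf_board 0.61 [417.   7.  -4.] [333.3 291. ]
[[ 1.92 13.42  7.24  1.85 -0.24 -0.03]
 [ 2.31 14.34  6.04  1.86 -0.2  -0.08]
 [ 1.57 13.81  6.68  1.79 -0.21 -0.02]
 [ 2.   13.67  7.26  1.84 -0.23 -0.06]] [0.00112785 0.02522216 0.99967903 0.00210108]
```

View pics/b8.png

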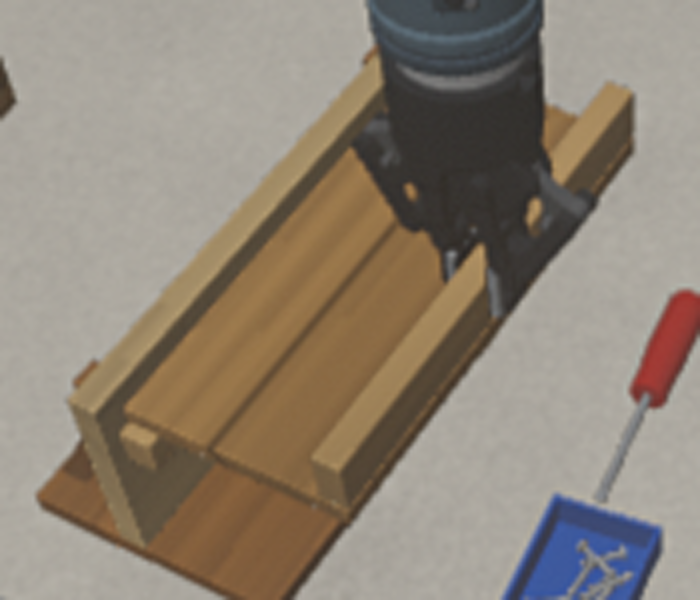

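Run:
```python
from bf import *
S=cam("scene");T=cam("top")
s=lambda x,y:(x/4+170-.4,y/4+50-.4); t=lambda x,y:((x-430)*140/370+340-.3,y*225/600+150-.3)
y=np.radians(-2.9);D=lambda a,b,z:np.array([.468+np.cos(y)*a-np.sin(y)*b,-.1915+np.sin(y)*a+np.cos(y)*b,z])
for a,b,z in [(.15,0,.122),(.15,.122,.157),(.15,.14,.157),(.15,.14,.11),(.17,0,.138),(-.15,.14,.157)]: 
    p=pix(S,D(a,b,z)); print((a,b,z),"crop px",(p-[169.6,49.6])*4)
bfit([("s",(150,-70,12),s(125,408)),("s",(150,52,47),s(313,460)),("s",(150,70,47),s(343,475)),("s",(150,70,0),s(348,515)),("s",(-150,70,47),s(634,92)),("s",(-150,52,47),s(612,82)),
("t",(150,70,47),t(513,62)),("t",(150,52,47),t(540,62)),("t",(-150,70,47),t(507,540)),("t",(-150,52,47),t(541,540)),("t",(150,-70,12),t(708,76))],[.471,-.12,.11,-.05,0,0],T,S)
```

```text
(0.15, 0, 0.122) crop px [126.8 404.8]
(0.15, 0.122, 0.157) crop px [312.4 452.4]
(0.15, 0.14, 0.157) crop px [343.6 466.4]
(0.15, 0.14, 0.11) crop px [355.6 522.4]
(0.17, 0, 0.138) crop px [ 96. 412.]
(-0.15, 0.14, 0.157) crop px [638.   86.4]
pos [ 474.2 -122.1  109.8] yaw,pitch_x,roll_y deg [-2.96 -1.61  0.11]
[[-0.6, -0.5], [-0.4, -0.2], [-0.2, -0.2], [1.1, 3.4], [0.9, 0.3], [-0.7, -0.0], [-0.2, -0.5], [-0.2, -0.3], [1.2, 0.0], [-0.5, 0.4], [-0.1, 0.8]]
display xy [ 2.7 69.7]
```

Run:
```python
from bf import *
S=cam("scene")
ims=[S["img"]]+[cam("scene")["img"] for _ in range(5)]
a=np.mean(ims,0).astype(np.uint8)[135:190,185:265,::-1]
cv2.imwrite("pics/b9.png",cv2.resize(a,None,fx=10,fy=10,interpolation=cv2.INTER_LANCZOS4))
y=np.radians(-2.9);D=lambda a,b,z:np.array([.468+np.cos(y)*a-np.sin(y)*b,-.1915+np.sin(y)*a+np.cos(y)*b,z])
for P in [(.152,0,.122),(.152,0,.11),(.152,.02,.11),(.16,.02,.11),(.16,0,.11),(.152,.14,.11),(.152,.14,.122),(.152,.14,.157),(.152,.122,.157),(.17,0,.138),(.17,.085,.015),(.17,0,.015)]:
    print(P,(pix(S,D(*P))-[184.5,134.5])*10)
```

```text
(0.152, 0, 0.122) [162. 169.]
(0.152, 0, 0.11) [175. 205.]
(0.152, 0.02, 0.11) [252. 241.]
(0.16, 0.02, 0.11) [229. 268.]
(0.16, 0, 0.11) [152. 232.]
(0.152, 0.14, 0.11) [734. 464.]
(0.152, 0.14, 0.122) [727. 430.]
(0.152, 0.14, 0.157) [704. 325.]
(0.152, 0.122, 0.157) [627. 290.]
(0.17, 0, 0.138) [ 91. 181.]
(0.17, 0.085, 0.015) [534. 674.]
(0.17, 0, 0.015) [221. 523.]
```

View pics/b9.png

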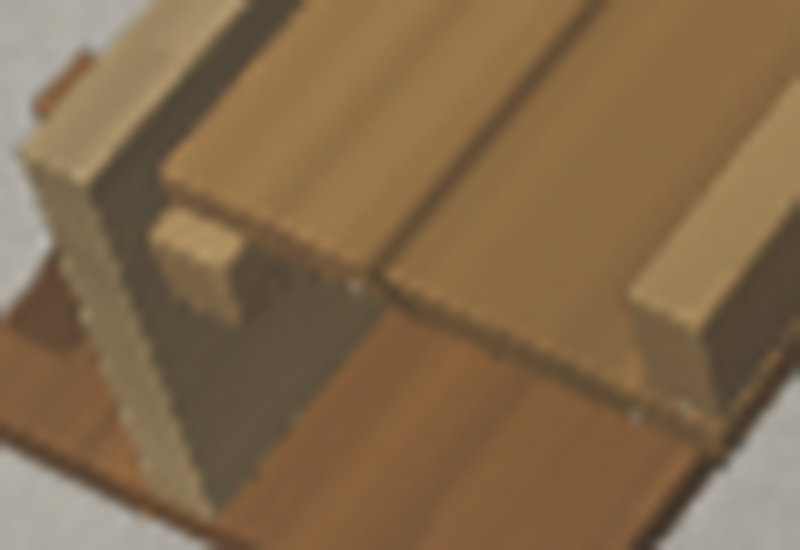

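The close crop shows the board's back corner at (163,172) against (162,169) predicted. The lip top is at (700,332) against (704,325), and the board rests on the ledger, so it is level to about 0.5° and flush. Handing in.

Run:
```python
from h import *
s=monitor.get_obs();print(s["time_s"],s["wrist_force"],s["opening"]); print(order.hand_in())
```

```text
20.325 [ 2.3278561  14.36550926  6.41636517] 0.2004303368334017
the job is handed in; nothing more can be done
None
```

The brace is out and square to the panel, and the shelf board is seated on the ledgers and brace with its lip outward. I handed in at 20.3 s with the gripper still holding the lip and pressing the board back.

My last checks before handing in:
- **Brace:** it read 89.7° to the panel and stood square in the clear view afterwards. The board hid it during the final press, so I have no later brace reading.
- **Board position:** the camera fit put it about 3 mm off centre, with its back edge flush (origin 69.7 mm out, 70 ideal) and its yaw within 0.1° of the panel.
- **Level:** the fit, which had one badly picked corner, gave a 1.6° tilt, close to the limit. The enlarged close-up put it nearer 0.5° with the board resting on the ledger, and I trusted the close-up.
- **Push:** the wrist read a steady 14 N towards the panel. Up to about 4 N of that may be friction on the supports, so I estimate 10 to 14 N on the panel. The arm also presses down with about 6 N.
- **Other things on the counter:** the water bottle, tin, screwdriver and tray read as unmoved. I did not re-check the sauce bottle or tumbler after the start, but the arm stayed well away from them.

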